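Lift the round oatcake off the plancha with the turner

ROBOT

A 6-joint arm with a two-finger parallel gripper is mounted at the origin on a cart in front of the work surface, level with it; the furniture and walls round the work are solid. World frame = base frame: x ahead of the robot, y to its left, z up, the work surface at z = 0. Lengths are in mm, angles in rad, forces in N, time in s.
With the tool pointing down it reaches from about 300 to 775 mm from the base axis. Payload 14.6 kg.
Tool frame: the origin (TCP) lies on the centre line of the jaws, within the pads' length; the fingertips stand 8 mm ahead of it and the grasp point (between the pads) lies 11 mm behind it; z points along the fingers, y is the direction in which the jaws open and shut (so a half turn about z gives the same grasp; the last joint's range is limited). The gripper opens to 94 mm and grips with 3 to 60 N. Pads are 16 mm wide; open, the fingers measure 119 mm over their backs; the gripper's body (75 mm by 177 mm) begins 78 mm behind the grasp point.
Start: joints at [-1.21, 0.3, 1.521, -0, 1.321, -0.067], TCP at [228.171, -500.427, 213.446] pointing down, gripper open.
Joint ranges: [-3.03, 3.03], [-0.79, 2.21], [0.23, 2.52], [-1.04, 4.18], [0, 3.07], [-2.55, 2.55]. Speed limits (rad/s): [2.22, 2.22, 2.57, 3.14, 3.14, 3.14].

INTERFACE

Orientations are given as [roll, pitch, yaw] about the fixed x, y, z axes, in that order (R = Rz(yaw) Ry(pitch) Rx(roll)).
In Python, from cell import read_state, cams, manip gives the robot as it stands.
- The arm moves only by the shell command python3 -m handwheel 'ROWS' [OPENING] [FORCE]. ROWS is JSON, a list of rows, each a list of 4 numbers: the shift along the tool's x, y, z in m, then the turn about the tool's z in degrees. In form: [[dx, dy, dz, turn], ...]. A call has 1 to 5 rows; each row is the pose to reach, as a shift and turn from the pose measured when the call began, along the tool's axes at that moment; what a row does not reach only later rows make up. A row lasts 1/8 s, in which the tool goes at most 62.5 mm and 10.7 degrees, less where a joint would pass 70% of its speed; a pose out of reach is approached as far as the arm can. A call with a gripper value outside its range is refused whole. OPENING is the closure, from 0 (fully open) to 1 (shut), set as the call begins (- or left out, the last holds). The fingers move at their own pace and stop on an object; FORCE is the grip in N (left out, the last holds). Time passes only in rows, so rows that repeat a pose let the fingers close. It gives the time, the measured TCP pose, the force and the opening at its end, in the units of the state.
- read_state(): the state, without advancing time (a new reading comes with each control period).
- cams.camera(name): name is "side" or "top"; returns the picture (420x560x3 uint8, red, green, blue); there is no depth.
- cams.get_calibration(name): a dict with "vertical_fov" (degrees; the focal length in pixels is half the picture's height over the tangent of half this angle, whatever the lens; pixels are square), "cx", "cy" (the principal point, pixels), "R" (3x3) and "t" (3): a world point X has camera coordinates R X + t. Camera axes: x right, y down, z forward; pixel columns grow to the right and rows downward; lengths in mm; the calibration is good to about 2 mm. A picture is of the moment at which its call begins. get_calibration takes no time and is no camera call.
- manip.sign_off(): hands the job in, once; it reports no verdict.
The state is a dict: "clock": time; "joints": joint angles; "qd": joint speeds; "effort": joint torques, N m; "eef_pos": TCP position; "eef_rot": TCP orientation; "wrist_force": force on the tool from outside, world axes, zero at the start; "moment": the same for the moment, N m; "finger_gap": finger opening in mm.
Only numpy, scipy, OpenCV 4.12 (cv2) and the standard library are available. Lean on these libraries where they do the work, as an engineer would, in place of code of your own. Each camera call takes 0.05 s, during which the arm holds its last target. There are 200 camera calls.

TASK

The round oatcake on the sloping cast plancha is baked. Slide the turner's blade under it, its edge pressed lightly on the hotplate until the oatcake is on the blade, lift it off and slip it onto the empty side of the wire cooling rack, so that it lies flat and wholly on the wires beside the cooled one; then lay the turner down flat on the worktop and let go. The oatcakes are brittle: do not take them with the gripper, drop them or press hard on them or on the plancha, and leave the square oatcake, the cooled one, the honey jar and the salt shaker where they are.

Things in the scene. Friction and masses are not known exactly. Their poses are not given: they have to be found in the camera images.
- plancha: Wooden board, 215 x 262 x 18 mm, with a dark cast-iron plancha on it; neither moves. Origin: on the worktop under the board's centre; +x from the plancha's open, rimless front to its back rim, z up. The plate reaches from x = -0.100 to the back rim's inner face at x = +0.092; side rims' inner faces at y = +-0.108, from x = -0.065 back; rims 16 mm high; side handles reach y = +-0.138.
- plate_front (a point): Middle of the hotplate surface above its front feet, 34 mm above the worktop: (-0.078, 0, 0.034) in the plancha's frame, axes as the plancha's. From this line the flat plate rises to the back, so that fat drains to the front, by 0 to 4 degrees (0 to 0.07 rad): screw feet at the back set it, differently each time, and the slope is not reported: feel for the plate.
- oatcake: The round oatcake on the hotplate: a rigid light-brown disc, 92 mm across, 10 mm thick, 55 to 90 g, its lower and upper edge bevelled 2 mm at 45 degrees. It lies in the left or the right half of the plate, the square one in the other. Origin: centre of its underside, z up. Pushed away by the blade, it slides until it stops at the back rim; only then does the blade go under it.
- square_cake: The square oatcake on the hotplate, 80 x 80 x 10 mm, not done yet: it stays where it is (20 mm allowed). Origin: centre of its underside.
- turner: Offset turner (spatula). Origin: centre of the blade's underside; +x to the blade's front edge, z up. Slotted smooth steel blade 100 long (x), 74 wide, 1.6 mm thick; oatcakes start to slide on it at 11 to 17 degrees of slope. A shank rises from the blade's rear to the handle. 0.16 kg, centre of mass over the blade: it lies flat on its blade, handle level in the air, and stays so when let go.
- turner_grip (a point): Centre of the turner's black handle, at (-0.163, 0, 0.052) in the turner's frame, axes as the turner's. The handle lies along x, 130 mm long, 17 mm wide (y), 24 mm high, parallel to the blade; its underside is 40 mm above the blade's underside.
- turner_tip (a point): Middle of the blade's front edge, at its underside: (0.050, 0, 0) in the turner's frame; axes as the turner's.
- rack: Wire cooling rack of steel, 160 mm (x) by 250 mm (y), fixed. Origin: under its centre on the worktop. The top of its wires is 26 mm above the worktop; the wires run along x, 16 mm apart. The cooled oatcake lies on its -y half; the +y half is empty.
- rack_free (a point): Middle of the rack's empty half, on top of the wires: (0, 0.062, 0.026) in the rack's frame; axes as the rack's.
- cooled_cake: Round oatcake like the other, already cooling on the rack's -y half; it stays there (15 mm allowed). Origin: centre of its underside.
- honey: Honey jar, 66 x 72 x 102 mm, loose, standing behind between plancha and rack. Origin: centre of its underside. Leave it alone.
- salt: Salt shaker, 44 x 44 x 90 mm, loose, standing behind the rack. Origin: centre of its underside. Leave it alone.

How it is judged:
By the outcome, as a careful person would: the job done as asked, in the order asked, and still so for the second after the job is handed in, with the robot touching nothing.
It also fails if it takes over 72 s, if anything falls off the work surface, if the arm or the gripper's body presses on something with over 40 N, if the wrist force passes 120 N, or if a joint passes its speed limit or range.

## Working session

There is one attempt and no reset: what is moved stays moved. The work goes in short steps, Python scripts to look and compute and a shell command to move; the robot and the scene stay as the last step left them, time stands still between calls to the robot, and variables do not carry over. Pictures are saved under pics/ and viewed, about 8 in all and at most 12, crops included, and the job is handed in when it is done.

```bash
ls; mkdir -p pics; python3 - <<'E'
from cell import read_state, cams
import cv2
for n in("top","side"):
    im=cams.camera(n); cv2.imwrite(f"pics/{n}0.png",im[:,:,::-1]); print(n,cams.get_calibration(n))
print(read_state())
E
```

```text
pics
top {'vertical_fov': 52.89641983158967, 'cx': 277.97539772255726, 'cy': 216.46916556529382, 'R': array([[ 0.02148251, -0.99971534, -0.0103799 ],
       [-0.99633919, -0.02054838, -0.08298181],
       [ 0.0827449 ,  0.01212456, -0.996497  ]]), 't': array([ -73.99148027,  588.98092944, 1186.8206031 ])}
side {'vertical_fov': 53.74551061654524, 'cx': 277.9700512129575, 'cy': 210.46212152295288, 'R': array([[-0.98432158, -0.17622952, -0.00736093],
       [-0.09225059,  0.54993358, -0.83009812],
       [ 0.15033582, -0.81640444, -0.55756877]]), 't': array([ 567.82005665,  123.31371749, 1125.29524856])}
{'clock': 0.1, 'joints': array([-1.20960601e+00,  3.00418024e-01,  1.52149557e+00, -7.01896280e-06,
        1.32067613e+00, -6.66609771e-02]), 'qd': array([ 0.00122709, -0.00316589,  0.00023134, -0.00022219, -0.00041019,
       -0.00093327]), 'effort': array([ 1.21574834e-03, -5.32643938e+01, -3.53284335e+01,  7.10244407e-02,
        2.35128589e-02, -6.61844911e-05]), 'eef_pos': array([ 228.09429073, -500.23971362,  212.95160787]), 'eef_rot': array([-3.14059735e+00, -5.96325877e-05,  4.27853010e-01]), 'wrist_force': array([-0.62571162,  0.61289958, -0.48631335]), 'moment': array([0.04432241, 0.06554406, 0.05354814]), 'finger_gap': 93.81884109216026}
```

View pics/top0.png

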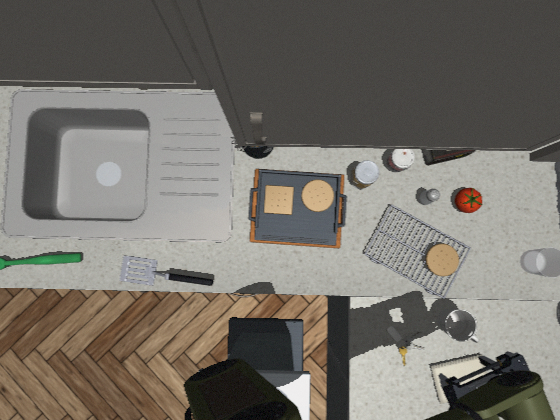

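View pics/side0.png

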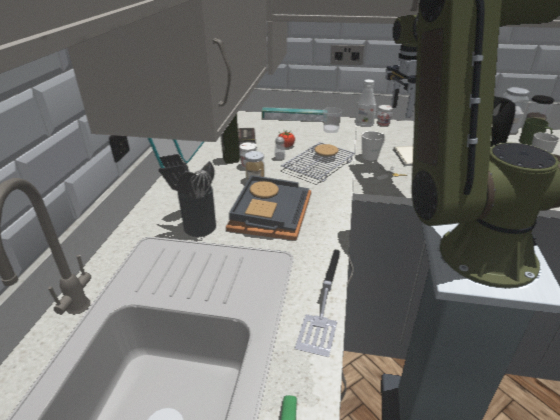

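The top view shows:
- turner: blade at (140,270), handle at (190,277)
- plancha: (297,208), with the round cake at (318,195) on the right and the square one at (279,199)
- rack: (415,250), with its free half at upper left and the cooled cake at (442,259)

Next I'll turn these into positions.

```bash
cat > h.py <<'E'
import numpy as np, cv2
from cell import read_state, cams, manip
def ray(n,px,z):
    c=cams.get_calibration(n);f=210/np.tan(np.radians(c["vertical_fov"]/2))
    px=np.atleast_2d(np.asarray(px,float)); R,t=np.array(c["R"]),np.array(c["t"])
    d=np.c_[(px[:,0]-c["cx"])/f,(px[:,1]-c["cy"])/f,np.ones(len(px))]@R
    o=-R.T@t; return o+d*((z-o[2])/d[:,2])[:,None]
def proj(n,X):
    c=cams.get_calibration(n);f=210/np.tan(np.radians(c["vertical_fov"]/2))
    p=np.atleast_2d(X)@np.array(c["R"]).T+c["t"]; return np.c_[c["cx"]+f*p[:,0]/p[:,2],c["cy"]+f*p[:,1]/p[:,2]]
def blobs(im,mask,box,amin=30):
    m=np.zeros(mask.shape,np.uint8);x0,y0,x1,y1=box;m[y0:y1,x0:x1]=mask[y0:y1,x0:x1]
    cs,_=cv2.findContours(m,cv2.RETR_EXTERNAL,cv2.CHAIN_APPROX_NONE)
    return [c for c in sorted(cs,key=cv2.contourArea)[::-1] if cv2.contourArea(c)>amin]
E
python3 - <<'E'
from h import *
np.set_printoptions(precision=1,suppress=True)
im=cv2.imread("pics/top0.png");h=cv2.cvtColor(im,cv2.COLOR_BGR2HSV);print(h[195,318],h[199,279],h[242,260],h[278,190],h[270,133])
H,S,V=cv2.split(h)
cake=((H<25)&(S>60)&(V>150)).astype(np.uint8)
for b,z in(((255,175,345,235),48),((420,235,470,285),36)):
  for c in blobs(im,cake,b,100):
    r=cv2.minAreaRect(c);print("cake",cv2.contourArea(c),r,ray("top",r[0],z)[0])
wood=((S>110)&(V>60)&(H<25)).astype(np.uint8)
c=np.vstack(blobs(im,wood,(245,165,350,250),15)); r=cv2.minAreaRect(c)
B=cv2.boxPoints(r);print("board",B.tolist(),ray("top",B,18),ray("top",r[0],18))
dark=(V<60).astype(np.uint8)
c=blobs(im,dark,(160,262,222,292))[0];r=cv2.minAreaRect(c);B=cv2.boxPoints(r);print("handle",B.tolist(),ray("top",B,64),ray("top",r[0],60))
big=cv2.resize(im[240:300,110:230],None,fx=6,fy=6,interpolation=cv2.INTER_CUBIC)
b2=cv2.resize(im[160:310,240:480],None,fx=3,fy=3,interpolation=cv2.INTER_CUBIC)
cv2.imwrite("pics/c1.png",np.vstack([b2[:,:720],big[:150*1]])[:600])
E
```

```text
[ 17  88 183] [ 17  91 193] [ 13 141 137] [90  7 35] [115  17 165]
cake 732.0 ((317.5, 195.00001525878906), (30.405588150024414, 30.405588150024414), 45.0) [ 651.5 -172.    48. ]
cake 695.0 ((278.4172668457031, 199.4931182861328), (27.488054275512695, 27.488054275512695), 4.763641834259033) [636.5 -62.1  48. ]
cake 741.5 ((442.5, 259.5), (31.0, 31.0), 90.0) [ 477.8 -525.7   36. ]
board [[249.21180725097656, 241.3325958251953], [254.3358917236328, 168.74134826660156], [344.2994384765625, 175.0917205810547], [339.17535400390625, 247.68296813964844]] [[ 517.6   19.5   18. ]
 [ 728.9   10.3   18. ]
 [ 715.3 -251.3   18. ]
 [ 504.9 -238.5   18. ]] [[ 615.9 -115.2   18. ]]
handle [[168.1199951171875, 279.1600341796875], [169.07998657226562, 272.4400634765625], [212.6199951171875, 278.6600341796875], [211.66000366210938, 285.3800048828125]] [[408.1 236.   64. ]
 [426.5 234.1  64. ]
 [412.2 113.6  64. ]
 [393.9 115.6  64. ]] [[409.9 175.6  60. ]]
```

View pics/c1.png

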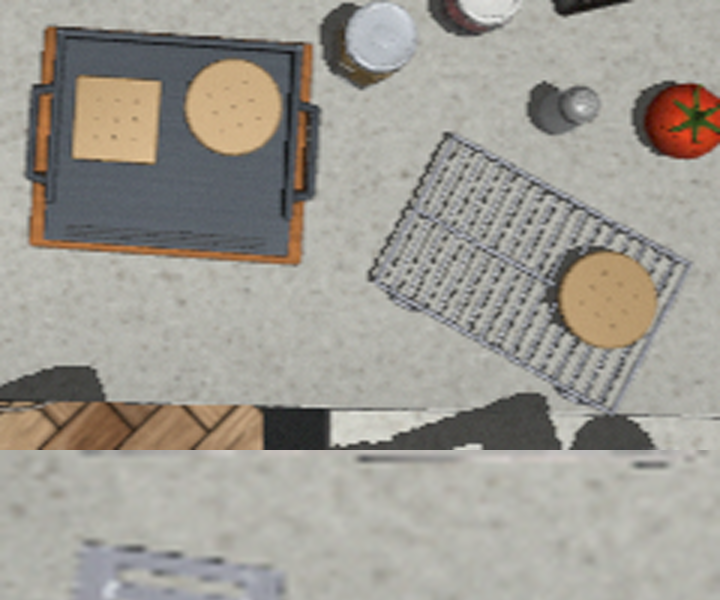

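```bash
python3 - <<'E'
from h import *
np.set_printoptions(precision=1,suppress=True)
C=ray("top",[(389,204.3),(470,247.7),(444,296.7),(364,252.7)],26)
print(C); c=C.mean(0);ux=(C[0]+C[1]-C[2]-C[3]);uy=C[0]+C[3]-C[1]-C[2]
print(c,np.linalg.norm(ux)/2,np.linalg.norm(uy)/2,np.degrees([np.arctan2(ux[1],ux[0]),np.arctan2(-uy[0],uy[1])]))
for a in(-29,):
  a=np.arctan2(ux[1],ux[0]);R=np.array([[np.cos(a),-np.sin(a)],[np.sin(a),np.cos(a)]]);print("free",c[:2]+R@[0,62],"cooled in rack",R.T@(np.array([477.8,-525.7])-c[:2]))
im=cv2.imread("pics/top0.png");h=cv2.cvtColor(im,cv2.COLOR_BGR2HSV);H,S,V=cv2.split(h)
m=((H>100)&(H<135)&(S>10)).astype(np.uint8);m=cv2.morphologyEx(m,cv2.MORPH_CLOSE,np.ones((5,5)))
b=blobs(im,m,(112,250,168,292))[0];r=cv2.minAreaRect(b);B=cv2.boxPoints(r);print("blade",r,ray("top",B,1),ray("top",r[0],1))
s=read_state();print(s["eef_pos"])
E
```

```text
[[ 631.8 -378.7   26. ]
 [ 512.7 -607.4   26. ]
 [ 373.8 -532.6   26. ]
 [ 492.1 -307.9   26. ]]
[ 502.6 -456.6   26. ] 157.1258151566724 255.9154355579375 [-27.6 -27.6]
free [ 531.3 -401.7] cooled in rack [ 10.  -72.7]
blade ((144.39083862304688, 270.81878662109375), (46.98420333862305, 25.705842971801758), 7.594643592834473) [[396.8 394.2   1. ]
 [470.5 388.1   1. ]
 [455.5 251.4   1. ]
 [382.  258.1   1. ]] [[426.1 322.9   1. ]]
[ 228.1 -500.2  213. ]
```

```bash
cat >> h.py <<'E'
def go(x,y,z,yaw):
    s=read_state();p=s["eef_pos"];a=s["eef_rot"][2];d=np.array([x,y,z])-p
    c,n=np.cos(a),np.sin(a);t=(np.degrees(a)-yaw+180)%360-180
    print("rows m: %.4f %.4f %.4f turn %.1f"%((c*d[0]+n*d[1])/1e3,(n*d[0]-c*d[1])/1e3,-d[2]/1e3,t), "at",p.round(1),"yaw",round(np.degrees(a),1),"F",s["wrist_force"].round(1),"M",s["moment"].round(2),"gap",round(s["finger_gap"],1),"t",s["clock"])
E
python3 -m handwheel '[[0.447,-0.541,0,-59],[0.447,-0.541,0,-59],[0.447,-0.541,0,-59],[0.447,-0.541,0,-59],[0.447,-0.541,0,-59]]'; python3 -c "
from h import *; go(410,178,120,83.4)"
```

```text
clock: 0.72
eef_pos: [309.2, -196.7, 213.4]
eef_rot: [-3.141, -0.001, 1.371]
wrist_force: [1.4, -0.3, 0.2]
finger_gap: 93.8
rows m: 0.3873 0.0243 0.0934 turn -4.9 at [ 309.2 -196.7  213.4] yaw 78.5 F [ 1.4 -0.3  0.2] M [-0.07 -0.13  0.  ] gap 93.8 t 0.725
```

```bash
python3 -m handwheel '[[0.387,0.024,0,-4.9],[0.387,0.024,0,-4.9],[0.387,0.024,0,-4.9],[0.387,0.024,0.06,-4.9],[0.387,0.024,0.09,-4.9]]'; python3 -m handwheel '[[0,0,0,0],[0,0,0,0]]'; python3 -c "
from h import *; go(410,178,42,83.4)"
```

```text
clock: 1.35
eef_pos: [387.8, 96.6, 167.6]
eef_rot: [3.14, -0.001, 1.457]
wrist_force: [1.1, -0.9, -0.3]
finger_gap: 94.3
clock: 1.6
eef_pos: [387.7, 96.3, 167.7]
eef_rot: [3.14, -0.001, 1.458]
wrist_force: [-0.1, 0.2, 0.3]
finger_gap: 94.2
rows m: 0.0837 0.0130 0.1257 turn 0.1 at [387.7  96.3 167.7] yaw 83.5 F [-0.1  0.2  0.3] M [-0.04 -0.1  -0.02] gap 94.2 t 1.6
```

```bash
python3 -m handwheel '[[0.05,0.013,0.02,0],[0.084,0.013,0.06,0],[0.084,0.013,0.1,0],[0.084,0.013,0.126,0],[0.084,0.013,0.126,0]]'; python3 -c "
from h import *; go(410,178,41,83.4)
im=cams.camera('side');print(proj('side',[[410,178,52]]));im2=cams.camera('top')
cv2.imwrite('pics/g1.png',np.hstack([cv2.resize(im[200:400,220:420],None,fx=2,fy=2),cv2.resize(im2[200:400,100:300],None,fx=2,fy=2)])[:,:,::-1])"
```

```text
clock: 2.22
eef_pos: [410.1, 176.9, 41.4]
eef_rot: [-3.141, -0.0, 1.456]
wrist_force: [0.1, 0.1, 0.5]
finger_gap: 93.9
rows m: 0.0010 -0.0003 0.0004 turn 0.0 at [410.1 176.9  41.4] yaw 83.4 F [0.1 0.1 0.5] M [ 0.01 -0.07 -0.02] gap 93.9 t 2.225
[[332.19511931 267.84561207]]
```

View pics/g1.png

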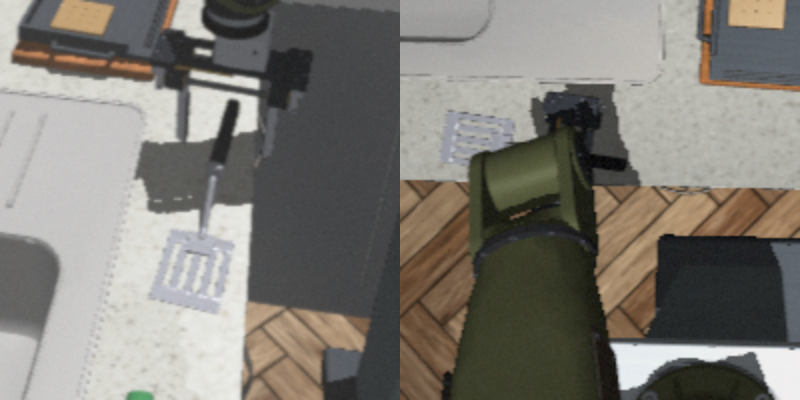

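The handle sits between the fingers (side crop about (225,130)), so I'll close the gripper.

```bash
python3 -m handwheel '[[0,0,0,0],[0,0,0,0],[0,0,0,0],[0,0,0,0],[0,0,0,0]]' 1 60; python3 -m handwheel '[[0,0,0,0],[0,0,0,0],[0,0,0,0],[0,0,0,0]]'; python3 -c "
from h import *; go(410,178,41,83.4)"
```

```text
clock: 2.95
eef_pos: [411.2, 177.8, 43.2]
eef_rot: [3.139, -0.002, 1.456]
wrist_force: [-0.3, -0.0, -0.5]
finger_gap: 47.4
clock: 3.45
eef_pos: [411.1, 177.7, 43.2]
eef_rot: [3.139, -0.002, 1.456]
wrist_force: [-0.6, -0.5, 0.2]
finger_gap: 16.6
rows m: 0.0001 -0.0012 0.0022 turn 0.0 at [411.1 177.7  43.2] yaw 83.4 F [-0.6 -0.5  0.2] M [0.02 0.07 0.03] gap 16.6 t 3.45
```

```bash
python3 -m handwheel '[[0,0,-0.02,0],[0,0,-0.05,0],[0,0,-0.09,0],[0,0,-0.14,0],[0,0,-0.14,0]]'; python3 -c "
from h import *; go(350,-150,190,-3)
im=cams.camera('side');cv2.imwrite('pics/g2.png',cv2.resize(im[120:420,180:480],None,fx=2,fy=2)[:,:,::-1])
a=np.radians(83.4);p=read_state()['eef_pos'];u=np.array([np.cos(a),np.sin(a),0]);v=np.array([-np.sin(a),np.cos(a),0])
for d in(0,10):
  g=p+[0,0,9.];D=np.radians(d);w=u*np.cos(D)-np.array([0,0,np.sin(D)]);n=u*np.sin(D)+np.array([0,0,np.cos(D)])
  print(d,((proj('side',[g+213*w-52*n+37*v,g+213*w-52*n-37*v])-[180,120])*2).round())
"
```

```text
clock: 4.08
eef_pos: [411.9, 178.0, 186.1]
eef_rot: [3.133, -0.004, 1.456]
wrist_force: [0.1, -0.1, -3.3]
finger_gap: 16.5
rows m: -0.3329 -0.0241 -0.0039 turn 86.4 at [411.9 178.  186.1] yaw 83.4 F [ 0.1 -0.1 -3.3] M [-0.27 -0.12 -0.01] gap 16.5 t 4.075
0 [[307. 377.]
 [231. 361.]]
10 [[307. 394.]
 [234. 378.]]
```

View pics/g2.png

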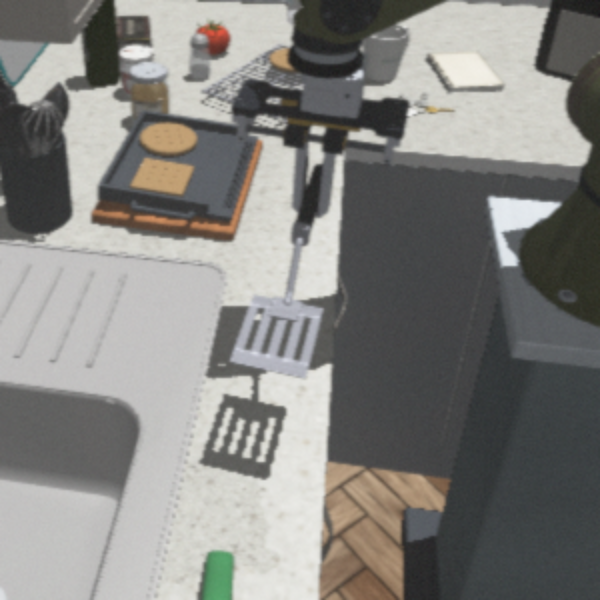

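The tip corners at about (307,375) and (231,362) match the zero-droop prediction, so the grip holds the turner level. I'll move to the plancha next.

```bash
python3 -m handwheel '[[-0.04,0,0,10],[-0.08,-0.01,0,20],[-0.12,-0.015,0,30],[-0.15,-0.02,0,40],[-0.18,-0.02,0,50]]'; python3 -c "
from h import *
a=np.radians(-3);print(616.5+np.cos(a)*-248-np.sin(a)*-56,-115+np.sin(a)*-248+np.cos(a)*-56)
go(366,-158,140,-3)"
```

```text
clock: 4.75
eef_pos: [369.4, 0.2, 181.7]
eef_rot: [-3.141, -0.003, 0.578]
wrist_force: [0.4, -0.2, -1.3]
finger_gap: 16.9
365.90906183126083 -157.94393679800606
rows m: -0.0892 0.1306 0.0417 turn 36.1 at [3.694e+02 2.000e-01 1.817e+02] yaw 33.1 F [ 0.4 -0.2 -1.3] M [-0.11  0.14 -0.01] gap 16.9 t 4.75
```

```bash
python3 -m handwheel '[[-0.03,0.04,0.01,9],[-0.06,0.09,0.02,18],[-0.089,0.131,0.03,27],[-0.089,0.131,0.042,36],[-0.089,0.131,0.042,36.1]]'; python3 -m handwheel '[[0,0,0,0],[0,0,0,0]]'; python3 -c "
from h import *
go(366,-158,85,-3)
for n in('top','side'): cv2.imwrite('pics/p_%s.png'%n,cams.camera(n)[:,:,::-1])
p=read_state()['eef_pos'];a=np.radians(-3);u=np.array([np.cos(a),np.sin(a),0]);v=np.array([-np.sin(a),np.cos(a),0]);g=p+[0,0,-43]+213*u
print(g,proj('top',[g+37*v,g-37*v]),proj('side',[g+37*v,g-37*v]))
a=cv2.imread('pics/p_top.png')[150:290,230:370];b=cv2.imread('pics/p_side.png')[140:280,200:340]
cv2.imwrite('pics/p.png',cv2.resize(np.hstack([a,b]),None,fx=2.8,fy=2.8,interpolation=cv2.INTER_CUBIC))"
```

```text
clock: 5.38
eef_pos: [365.3, -157.8, 137.4]
eef_rot: [-3.137, 0.002, -0.052]
wrist_force: [-0.8, 0.1, -0.5]
finger_gap: 16.2
clock: 5.62
eef_pos: [365.3, -157.3, 137.4]
eef_rot: [-3.137, 0.002, -0.049]
wrist_force: [-0.1, -0.8, -1.1]
finger_gap: 16.3
rows m: 0.0007 0.0007 0.0524 turn 0.2 at [ 365.3 -157.3  137.4] yaw -2.8 F [-0.1 -0.8 -1.1] M [-0.02  0.25 -0.01] gap 16.3 t 5.625
[ 578.12844341 -168.62226342   94.55302553] [[303.59490848 218.65554247]
 [331.00210498 220.65296652]] [[284.30055077 183.94197397]
 [289.27304863 172.5562474 ]]
```

View pics/p.png

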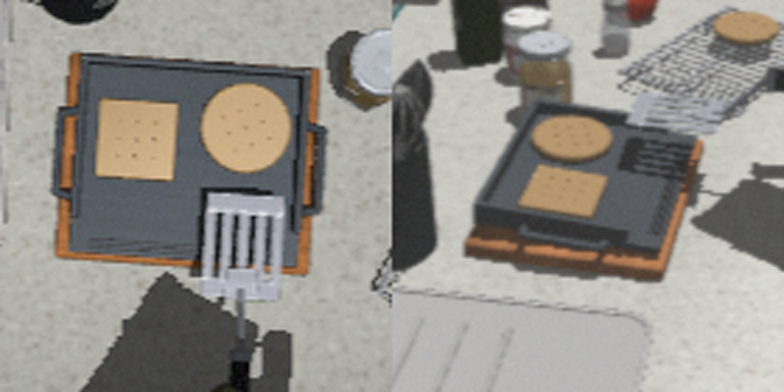

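Blade corners in the top view match the model, and the blade is lined up with the round cake. I'll lower it and feel for the plate.

```bash
python3 -m handwheel '[[0,0,0.03,0],[0,0,0.05,0],[0,0,0.052,0],[0,0,0.052,0]]';python3 -m handwheel '[[0,0,0.001,0],[0,0,0.002,0],[0,0,0.002,0]]';python3 -m handwheel '[[0,0,0.001,0],[0,0,0.002,0],[0,0,0.002,0]]'; python3 -c "
from h import *
go(366,-158,80,-3)"
```

```text
clock: 6.22
eef_pos: [365.7, -157.4, 86.3]
eef_rot: [-3.138, 0.001, -0.05]
wrist_force: [-0.7, -0.2, -1.7]
finger_gap: 16.7
clock: 6.6
eef_pos: [365.8, -157.4, 84.4]
eef_rot: [-3.138, 0.0, -0.05]
wrist_force: [-0.1, 0.7, -3.0]
finger_gap: 16.8
clock: 6.98
eef_pos: [365.7, -157.4, 82.3]
eef_rot: [-3.138, 0.001, -0.05]
wrist_force: [-0.5, 0.6, -1.5]
finger_gap: 16.7
rows m: 0.0003 0.0006 0.0023 turn 0.1 at [ 365.7 -157.4   82.3] yaw -2.9 F [-0.5  0.6 -1.5] M [ 0.09  0.21 -0.02] gap 16.7 t 6.975
```

```bash
for i in 1 2 3; do python3 -m handwheel '[[0,0,0.001,0],[0,0,0.0012,0]]' >/dev/null; python3 -c "
from h import *
go(366,-158,80,-3)"; done
```

```text
rows m: 0.0003 0.0006 0.0010 turn 0.1 at [ 365.7 -157.3   81. ] yaw -2.9 F [ 0.5 -0.3 -1.7] M [ 0.04  0.29 -0.02] gap 16.6 t 7.225
rows m: 0.0003 0.0006 -0.0001 turn 0.1 at [ 365.8 -157.4   79.9] yaw -2.9 F [-0.2  0.1  0.4] M [-0.02  0.1   0.04] gap 16.7 t 7.475
rows m: 0.0001 0.0006 -0.0013 turn 0.1 at [ 365.9 -157.4   78.7] yaw -2.9 F [-1.1 -0.3  2. ] M [-0.03 -0.11 -0.01] gap 16.4 t 7.725
```

```bash
for i in 1; do python3 -m handwheel '[[0.005,0,-0.0003,0],[0.01,0,-0.0005,0],[0.012,0,-0.0006,0]]' >/dev/null; python3 -c "
from h import *
go(486,-164,80,-3)"; done;  python3 -m handwheel '[[0.005,0,-0.0003,0],[0.01,0,-0.0005,0],[0.012,0,-0.0006,0]]' >/dev/null; python3 -c "
from h import *
go(486,-164,80,-3)"
```

```text
rows m: 0.1078 0.0006 -0.0006 turn 0.2 at [ 378.3 -158.1   79.4] yaw -2.8 F [-1.  -0.3  1.6] M [-0.02 -0.16 -0.02] gap 16.4 t 8.1
rows m: 0.0955 0.0006 -0.0000 turn 0.2 at [ 390.6 -158.7   80. ] yaw -2.8 F [-1.  -0.7  1.6] M [-0.1  -0.1  -0.08] gap 16.9 t 8.475
```

```bash
for i in 1 2; do python3 -m handwheel '[[0.005,0,-0.0002,0],[0.01,0,-0.0005,0],[0.015,0,-0.0007,0],[0.015,0,-0.0007,0]]' >/dev/null; python3 -c "
from h import *
go(486,-164,80,-3)"; done; python3 -c "
from h import *
cv2.imwrite('pics/q.png',cv2.resize(np.hstack([cams.camera('top')[150:290,230:370],cams.camera('side')[140:280,200:340]]),None,fx=2.8,fy=2.8,interpolation=cv2.INTER_CUBIC)[:,:,::-1])"
```

```text
rows m: 0.0800 0.0006 0.0007 turn 0.2 at [ 406.1 -159.5   80.7] yaw -2.8 F [ 0.3 -0.1  1.4] M [-0.12 -0.53 -0.02] gap 16.4 t 8.975
rows m: 0.0645 0.0005 0.0015 turn 0.2 at [ 421.6 -160.3   81.5] yaw -2.8 F [ 1.3 -0.5 -0.1] M [-0.13 -0.51  0.02] gap 16.8 t 9.475
```

View pics/q.png

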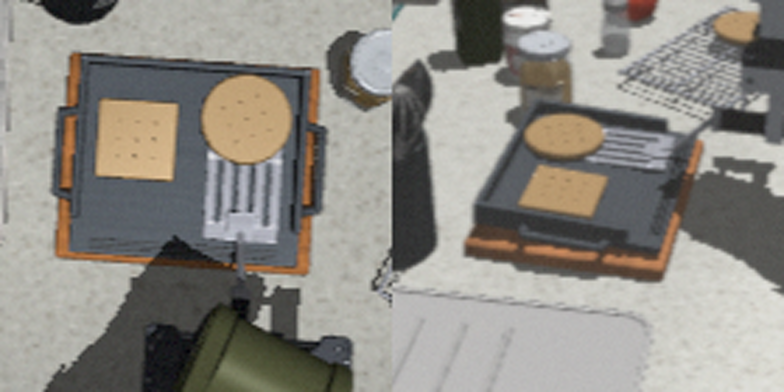

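The cake has slid about 8 mm to the back rim (centre now about (247,118) in the crop) and the blade is entering under it. I'll go on.

```bash
for i in 1 2; do python3 -m handwheel '[[0.005,0,-0.0000,0],[0.01,0,-0.0002,0],[0.015,0,-0.0004,0],[0.015,0,-0.0004,0]]' >/dev/null; python3 -c "
from h import *
go(486,-164,80,-3)"; done
```

```text
rows m: 0.0493 0.0005 0.0019 turn 0.2 at [ 436.8 -161.1   81.9] yaw -2.8 F [ 1.3 -0.4  1.5] M [-0.17 -0.62  0.05] gap 16.9 t 10.075
rows m: 0.0338 0.0005 0.0024 turn 0.2 at [ 452.3 -161.9   82.4] yaw -2.8 F [0.8 1.2 1.4] M [-0.18 -0.68 -0.01] gap 16.4 t 10.575
```

```bash
for i in 1 2; do python3 -m handwheel '[[0.005,0,-0.0002,0],[0.01,0,-0.0004,0],[0.014,0,-0.0006,0],[0.014,0,-0.0006,0]]' >/dev/null; python3 -c "
from h import *
go(486,-164,80,-3)"; done; python3 -c "
from h import *
cv2.imwrite('pics/r.png',cv2.resize(np.hstack([cams.camera('top')[150:290,230:370],cams.camera('side')[140:280,200:340]]),None,fx=2.8,fy=2.8,interpolation=cv2.INTER_CUBIC)[:,:,::-1])"
```

```text
rows m: 0.0193 0.0005 0.0031 turn 0.2 at [ 466.8 -162.6   83.1] yaw -2.8 F [ 1.2 -0.7  1.9] M [-0.15 -0.65 -0.07] gap 16.2 t 11.075
rows m: 0.0048 0.0004 0.0037 turn 0.2 at [ 481.2 -163.3   83.7] yaw -2.8 F [2.3 0.1 0.5] M [-0.13 -0.6   0.02] gap 16.5 t 11.575
```

View pics/r.png

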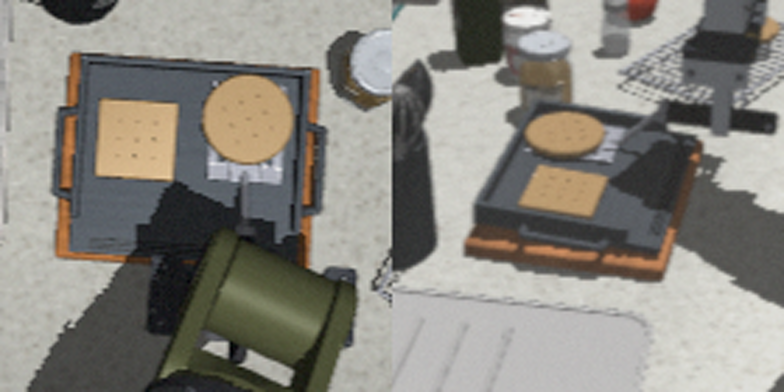

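The blade is under the cake, with its front corners showing beside it at about (213,80) and (285,80). I'll lift gently.

```bash
python3 -m handwheel '[[-0.001,0,-0.003,0],[-0.002,0,-0.008,0],[-0.003,0,-0.015,0],[-0.004,0,-0.023,0],[-0.005,0,-0.03,0]]';python3 -m handwheel '[[0,0,-0.01,0],[0,0,-0.022,0],[0,0,-0.035,0],[0,0,-0.045,0],[0,0,-0.05,0]]'; python3 -m handwheel '[[0,0,0,0],[0,0,0,0]]'; python3 -c "
from h import *
a=np.radians(-27.6);print(np.array([531.3,-401.7])-163*np.array([np.cos(a),np.sin(a)]))
go(387,-326,160,-27.6)
cv2.imwrite('pics/s.png',cv2.resize(np.hstack([cams.camera('top')[150:290,230:370],cams.camera('side')[140:280,200:340]]),None,fx=2.8,fy=2.8,interpolation=cv2.INTER_CUBIC)[:,:,::-1])"
```

```text
clock: 12.3
eef_pos: [475.8, -163.2, 114.4]
eef_rot: [-3.139, -0.004, -0.049]
wrist_force: [-0.1, 0.9, -3.1]
finger_gap: 17.0
clock: 12.92
eef_pos: [475.7, -163.3, 165.1]
eef_rot: [-3.14, -0.005, -0.049]
wrist_force: [-0.1, -0.2, -2.9]
finger_gap: 16.5
clock: 13.18
eef_pos: [475.6, -163.3, 164.8]
eef_rot: [-3.139, -0.004, -0.049]
wrist_force: [-0.2, 0.3, -2.0]
finger_gap: 16.4
[ 386.84881659 -326.18274628]
rows m: -0.0806 0.1669 0.0048 turn 24.8 at [ 475.6 -163.3  164.8] yaw -2.8 F [-0.2  0.3 -2. ] M [0.08 0.4  0.01] gap 16.4 t 13.175
```

View pics/s.png

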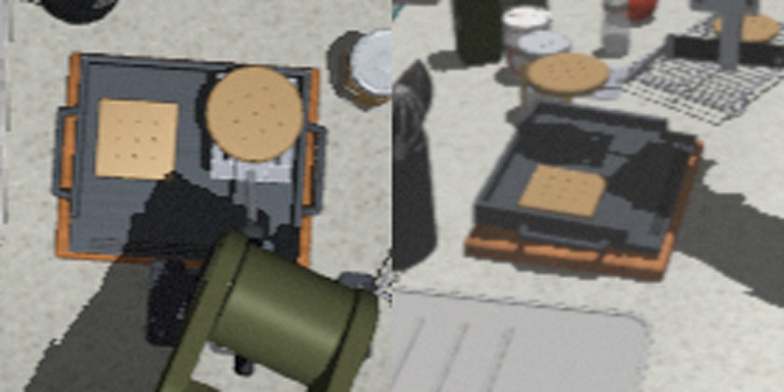

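```bash
python3 -m handwheel '[[-0.004,0.006,0,1],[-0.012,0.018,0,3],[-0.022,0.033,0,5.5],[-0.033,0.049,0,8],[-0.044,0.065,0,10.5]]' ; python3 -c "
from h import *
g=ray('top',[(320.7,190.4)],133)[0];p=np.array([475.6,-163.3,0]);a=np.radians(-2.8);print('cake ahead of TCP',(g-p)[:2]@[np.cos(a),np.sin(a)],(g-p)[:2]@[-np.sin(a),np.cos(a)])
go(363,-313.5,163,-27.6)"
```

```text
clock: 13.9
eef_pos: [427.3, -227.4, 164.5]
eef_rot: [-3.139, -0.004, -0.236]
wrist_force: [0.5, 0.2, -2.7]
finger_gap: 16.7
cake ahead of TCP 176.8833524296774 -1.421791850000065
rows m: -0.0424 0.0988 0.0015 turn 14.1 at [ 427.3 -227.4  164.5] yaw -13.5 F [ 0.5  0.2 -2.7] M [0.05 0.32 0.04] gap 16.7 t 13.9
```

```bash
python3 -m handwheel '[[-0.007,0.016,0,2.4],[-0.014,0.032,0,4.8],[-0.02,0.048,0,7.2],[-0.026,0.062,0,9.6],[-0.032,0.075,0,11.5]]' ; python3 -c "
from h import *
go(363,-313.5,150,-27.6)"
```

```text
clock: 14.52
eef_pos: [378.1, -293.6, 164.1]
eef_rot: [-3.138, -0.003, -0.439]
wrist_force: [0.5, -0.1, -2.3]
finger_gap: 16.5
rows m: -0.0052 0.0245 0.0141 turn 2.4 at [ 378.1 -293.6  164.1] yaw -25.2 F [ 0.5 -0.1 -2.3] M [0.23 0.25 0.02] gap 16.5 t 14.525
```

```bash
python3 -m handwheel '[[-0.001,0.008,0.002,1],[-0.002,0.015,0.006,2],[-0.004,0.02,0.013,2.4],[-0.005,0.0235,0.02,2.4],[-0.005,0.0245,0.026,2.4]]' ;python3 -m handwheel '[[0,0,0.008,0],[0,0,0.018,0],[0,0,0.03,0],[0,0,0.04,0],[0,0,0.047,0]]' ;python3 -m handwheel '[[0,0,0,0],[0,0,0,0]]' ; python3 -c "
from h import *
go(363,-313.5,70,-27.6)
a=cams.camera('top');b=cams.camera('side')
cv2.imwrite('pics/t.png',cv2.resize(np.hstack([a[180:320,340:480],b[90:230,240:380]]),None,fx=2.8,fy=2.8,interpolation=cv2.INTER_CUBIC)[:,:,::-1])"
```

```text
clock: 15.15
eef_pos: [363.1, -313.5, 137.3]
eef_rot: [-3.138, -0.002, -0.481]
wrist_force: [0.0, 0.1, -2.8]
finger_gap: 16.7
clock: 15.78
eef_pos: [363.2, -313.3, 89.6]
eef_rot: [-3.138, -0.002, -0.481]
wrist_force: [-0.1, -0.8, -1.3]
finger_gap: 16.5
clock: 16.02
eef_pos: [363.4, -313.4, 89.8]
eef_rot: [-3.138, -0.002, -0.481]
wrist_force: [0.2, -0.5, -1.7]
finger_gap: 16.7
rows m: -0.0003 0.0003 0.0198 turn 0.1 at [ 363.4 -313.4   89.8] yaw -27.5 F [ 0.2 -0.5 -1.7] M [ 0.19  0.32 -0.05] gap 16.7 t 16.025
```

View pics/t.png

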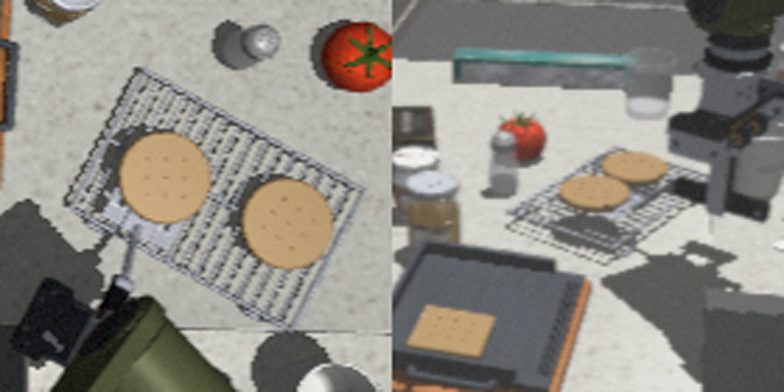

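Cake hovers over the free half, clear of the cooled one. I'll lower until the blade touches the wires.

```bash
python3 -m handwheel '[[0,0,0.005,0],[0,0,0.01,0],[0,0,0.014,0],[0,0,0.017,0],[0,0,0.017,0]]';  python3 -c "
from h import *
go(363,-313.5,70,-27.6)"; for i in 1 2 3; do python3 -m handwheel '[[0,0,0.001,0],[0,0,0.0012,0]]' >/dev/null; python3 -c "
from h import *
go(363,-313.5,70,-27.6)"; done
```

```text
clock: 16.75
eef_pos: [363.4, -313.3, 72.7]
eef_rot: [-3.138, -0.002, -0.481]
wrist_force: [0.7, 0.8, -2.3]
finger_gap: 16.7
rows m: -0.0002 0.0003 0.0027 turn 0.0 at [ 363.4 -313.3   72.7] yaw -27.6 F [ 0.7  0.8 -2.3] M [0.17 0.29 0.01] gap 16.7 t 16.75
rows m: -0.0003 0.0003 0.0015 turn 0.1 at [ 363.4 -313.3   71.5] yaw -27.5 F [-0.2  0.8 -2.5] M [0.16 0.33 0.05] gap 16.9 t 17.0
rows m: -0.0003 0.0003 0.0003 turn 0.0 at [ 363.4 -313.3   70.3] yaw -27.6 F [-0.1 -0.2 -1.6] M [ 0.22  0.27 -0.03] gap 16.8 t 17.25
rows m: -0.0004 0.0003 -0.0008 turn 0.1 at [ 363.5 -313.4   69.2] yaw -27.5 F [-0.6  0.5  0.8] M [ 0.09  0.18 -0.  ] gap 17.1 t 17.5
```

```bash
python3 -m handwheel '[[0,0,0,0],[0,0,0,0],[0,0,-0.002,0],[0.001,0,-0.005,0]]' - 10;  python3 -m handwheel '[[0.001,0,-0.004,0],[0.003,0,-0.008,0],[0.004,0,-0.012,0],[0.006,0,-0.017,0],[0.006,0,-0.017,0]]';python3 -c "
from h import *
go(363,-313.5,70,-27.6)
a=cams.camera('top');b=cams.camera('side')
cv2.imwrite('pics/u.png',cv2.resize(np.hstack([a[180:320,340:480],b[90:230,240:380]]),None,fx=2.8,fy=2.8,interpolation=cv2.INTER_CUBIC)[:,:,::-1])"
```

```text
clock: 18.0
eef_pos: [364.3, -313.8, 74.3]
eef_rot: [-3.138, -0.002, -0.481]
wrist_force: [-0.8, -0.1, -1.0]
finger_gap: 16.9
clock: 18.62
eef_pos: [369.8, -316.8, 91.7]
eef_rot: [-3.138, -0.003, -0.481]
wrist_force: [-0.8, 0.2, -0.1]
finger_gap: 16.7
rows m: -0.0076 0.0002 0.0217 turn 0.1 at [ 369.8 -316.8   91.7] yaw -27.5 F [-0.8  0.2 -0.1] M [0.03 0.01 0.01] gap 16.7 t 18.625
```

View pics/u.png

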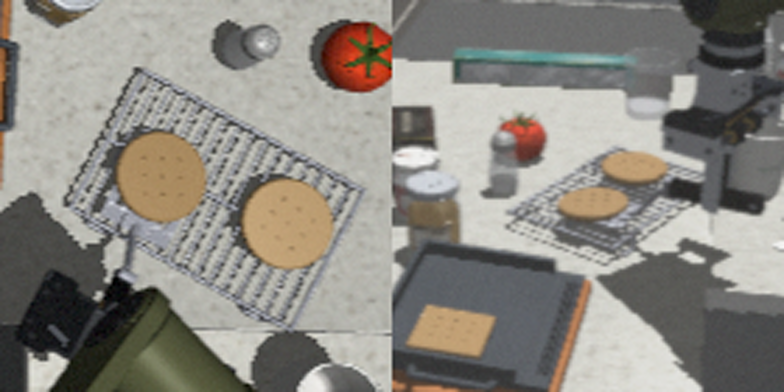

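The wrist is unloaded and the blade is pitching tip-down, about 6 degrees with its edge on the wires. The hinge works, so I'll raise further and track the cake numerically, keeping my last picture for the end.

```bash
cat >> h.py <<'E'
def cakes(z=36):
    im=cv2.cvtColor(cams.camera("top"),cv2.COLOR_RGB2HSV);H,S,V=cv2.split(im)
    a=np.radians(-27.6);R=np.array([[np.cos(a),-np.sin(a)],[np.sin(a),np.cos(a)]])
    for c in blobs(im,((H<25)&(S>60)&(V>100)).astype(np.uint8),(345,190,480,300),100):
        M=cv2.minEnclosingCircle(c); print("cake rack xy",(R.T@(ray("top",M[0],z)[0][:2]-[502.6,-456.6])).round(1),"r",round(M[1],1),"area",cv2.contourArea(c))
E
python3 -c "
from h import *
cakes()"; python3 -m handwheel '[[0.002,0,-0.004,0],[0.004,0,-0.009,0],[0.006,0,-0.014,0],[0.007,0,-0.018,0],[0.007,0,-0.018,0]]'; python3 -c "
from h import *
cakes(); go(363,-313.5,70,-27.6)"
```

```text
cake rack xy [  9.6 -72.3] r 16.4 area 789.0
cake rack xy [-8.3 59.5] r 16.5 area 773.0
cake rack xy [195.2 -64.6] r 12.7 area 289.5
clock: 19.4
eef_pos: [376.0, -320.1, 109.7]
eef_rot: [-3.138, -0.003, -0.481]
wrist_force: [-0.6, 0.6, -1.0]
finger_gap: 17.0
cake rack xy [  9.6 -72.3] r 16.4 area 789.0
cake rack xy [-7.4 58.8] r 16.6 area 762.5
cake rack xy [195.2 -64.4] r 12.7 area 295.5
rows m: -0.0145 0.0001 0.0395 turn 0.0 at [ 375.9 -320.1  109.5] yaw -27.6 F [-0.5  0.4  0. ] M [-0.02 -0.03 -0.  ] gap 17.3 t 19.45
```

```bash
python3 -m handwheel '[[0,0,-0.004,0],[0,0,-0.008,0],[0,0,-0.012,0],[0,0,-0.016,0],[-0.002,0,-0.017,0]]'; python3 -c "
from h import *
cakes(); go(363,-313.5,70,-27.6)"; python3 -m handwheel '[[-0.003,0,0,0],[-0.008,0,0,0],[-0.013,0,-0.001,0],[-0.018,0,-0.002,0]]'; python3 -c "
from h import *
cakes(); go(363,-313.5,70,-27.6)"
```

```text
clock: 20.08
eef_pos: [374.1, -319.2, 126.8]
eef_rot: [-3.138, -0.004, -0.481]
wrist_force: [1.2, 0.3, -2.0]
finger_gap: 17.1
cake rack xy [  8.8 -71.9] r 16.5 area 789.5
cake rack xy [-13.  58.] r 16.7 area 747.5
cake rack xy [195.2 -64.9] r 12.7 area 289.5
rows m: -0.0122 0.0001 0.0567 turn 0.1 at [ 373.8 -319.1  126.7] yaw -27.5 F [ 0.  -0.2 -0.6] M [ 0.1   0.13 -0.01] gap 17.0 t 20.125
clock: 20.62
eef_pos: [357.5, -310.5, 128.7]
eef_rot: [-3.138, -0.003, -0.481]
wrist_force: [0.1, -0.2, -1.5]
finger_gap: 17.0
cake rack xy [  8.8 -71.9] r 16.5 area 788.5
cake rack xy [-13.  58.] r 16.7 area 768.0
cake rack xy [195.2 -64.9] r 12.7 area 291.0
rows m: 0.0066 0.0001 0.0588 turn 0.0 at [ 357.2 -310.4  128.8] yaw -27.6 F [-0.2  0.3 -0.6] M [ 0.13  0.13 -0.02] gap 16.9 t 20.675
```

The cake stays put while the blade withdraws. I'll continue.

```bash
python3 -m handwheel '[[-0.005,0,0,0],[-0.011,0,0,0],[-0.017,0,0,0],[-0.023,0,0,0],[-0.025,0,0,0]]'; python3 -c "
from h import *
cakes(); go(363,-313.5,70,-27.6)"; python3 -m handwheel '[[-0.005,0,0,0],[-0.011,0,0,0],[-0.017,0,0,0],[-0.023,0,0,0],[-0.025,0,0,0]]'; python3 -c "
from h import *
cakes(); go(363,-313.5,70,-27.6)"
```

```text
clock: 21.3
eef_pos: [334.7, -298.7, 128.8]
eef_rot: [-3.138, -0.003, -0.481]
wrist_force: [-0.8, -0.4, -0.4]
finger_gap: 17.2
cake rack xy [  9.6 -72.3] r 16.4 area 789.0
cake rack xy [-14.   58.9] r 16.6 area 777.0
cake rack xy [195.2 -64.9] r 12.7 area 285.5
rows m: 0.0320 0.0000 0.0588 turn 0.0 at [ 334.7 -298.7  128.8] yaw -27.6 F [-0.7 -0.1 -0.5] M [ 0.15  0.22 -0.  ] gap 16.7 t 21.35
clock: 21.98
eef_pos: [312.2, -286.9, 128.8]
eef_rot: [-3.138, -0.003, -0.481]
wrist_force: [1.2, 0.7, -0.6]
finger_gap: 17.0
cake rack xy [  9.6 -72.3] r 16.4 area 788.0
cake rack xy [-16.5  59.7] r 16.5 area 780.0
cake rack xy [195.2 -64.9] r 12.7 area 286.0
rows m: 0.0573 0.0000 0.0588 turn 0.0 at [ 312.2 -286.9  128.8] yaw -27.6 F [-0.5  0.5 -0.1] M [ 0.14  0.17 -0.07] gap 16.7 t 22.025
```

```bash
python3 -m handwheel '[[-0.005,0,0,0],[-0.01,0,0,0],[-0.014,0,0,0],[-0.014,0,0,0]]' - 60; python3 -c "
from h import *
cakes(); go(363,-313.5,70,-27.6)"; python3 -m handwheel '[[0,0,0,0],[-0.002,0,-0.004,0],[-0.004,0,-0.012,0],[-0.006,0,-0.03,0],[-0.006,0,-0.05,0]]'; python3 -c "
from h import *
cakes(); go(363,-313.5,70,-27.6)"
```

```text
clock: 22.52
eef_pos: [299.6, -280.4, 128.8]
eef_rot: [-3.138, -0.003, -0.481]
wrist_force: [0.1, -0.2, 0.2]
finger_gap: 16.8
cake rack xy [  9.6 -72.3] r 16.4 area 786.0
cake rack xy [-16.6  60. ] r 16.6 area 779.5
cake rack xy [193.4 -62. ] r 12.1 area 241.5
rows m: 0.0714 0.0000 0.0588 turn 0.0 at [ 299.7 -280.4  128.8] yaw -27.6 F [-0.2 -0.1 -0.7] M [ 0.11  0.14 -0.04] gap 16.7 t 22.575
clock: 23.2
eef_pos: [294.0, -277.6, 179.7]
eef_rot: [-3.138, -0.003, -0.481]
wrist_force: [-0.8, 0.6, -2.0]
finger_gap: 17.0
cake rack xy [  9.6 -72.3] r 16.4 area 787.0
cake rack xy [-16.6  60. ] r 16.6 area 778.0
cake rack xy [195.1 -64.9] r 12.7 area 284.0
rows m: 0.0768 -0.0005 0.1122 turn 0.0 at [ 294.7 -278.4  182.2] yaw -27.6 F [0.9 0.  1. ] M [ 0.06  0.2  -0.05] gap 16.2 t 23.25
```

The cake lies at rack (-17, 60), wholly on the wires. I'll take the turner back to its clear original spot.

```bash
python3 -m handwheel '[[0,0,-0.03,0],[0,-0.03,-0.05,-10],[0,-0.08,-0.05,-20],[0,-0.13,-0.05,-30],[0,-0.18,-0.05,-40]]'; python3 -c "
from h import *
go(410,150,230,83.4)"
```

```text
clock: 23.88
eef_pos: [378.1, -117.3, 232.8]
eef_rot: [3.139, -0.007, 0.222]
wrist_force: [1.2, -0.8, -0.7]
finger_gap: 16.5
rows m: 0.0901 -0.2537 0.0028 turn -70.7 at [ 378.1 -117.3  232.8] yaw 12.7 F [ 1.2 -0.8 -0.7] M [-0.03  0.18 -0.06] gap 16.5 t 23.875
```

```bash
python3 -m handwheel '[[0.01,-0.05,0,-10],[0.02,-0.1,0,-20],[0.04,-0.15,0,-30],[0.06,-0.2,0,-40],[0.08,-0.25,0,-50]]'; python3 -c "
from h import *
go(412,190,150,83.4)"
```

```text
clock: 24.5
eef_pos: [400.9, 146.0, 232.8]
eef_rot: [3.134, -0.003, 1.101]
wrist_force: [1.8, -1.1, -1.8]
finger_gap: 16.8
rows m: 0.0443 -0.0100 0.0828 turn -20.3 at [400.9 146.  232.8] yaw 63.1 F [ 1.8 -1.1 -1.8] M [-0.28 -0.01 -0.01] gap 16.8 t 24.5
```

```bash
python3 -m handwheel '[[0.02,-0.005,0.02,-10],[0.044,-0.01,0.05,-20.3],[0.044,-0.01,0.083,-20.3],[0.044,-0.01,0.1,-20.3],[0.044,-0.01,0.115,-20.3]]'; python3 -c "
from h import *
go(412,190,150,83.4)"; for i in 1 2 3; do python3 -m handwheel '[[0,0,0.003,0],[0,0,0.006,0],[0,0,0.006,0]]' >/dev/null;  python3 -c "
from h import *
go(412,190,43,83.4)"; done
```

```text
clock: 25.12
eef_pos: [412.8, 189.6, 117.1]
eef_rot: [3.133, 0.0, 1.455]
wrist_force: [-0.2, 0.1, -1.1]
finger_gap: 16.4
rows m: 0.0003 -0.0008 -0.0329 turn -0.0 at [412.8 189.6 117.1] yaw 83.4 F [-0.2  0.1 -1.1] M [-0.17 -0.02  0.04] gap 16.4 t 25.125
rows m: 0.0002 -0.0011 0.0685 turn -0.0 at [413.  189.6 111.5] yaw 83.4 F [-0.1 -0.4 -1.2] M [-0.21 -0.07  0.01] gap 16.7 t 25.5
rows m: 0.0003 -0.0010 0.0623 turn -0.0 at [413.  189.6 105.3] yaw 83.4 F [-0.3 -0.7 -1.5] M [-0.25 -0.03  0.03] gap 16.4 t 25.875
rows m: 0.0001 -0.0012 0.0564 turn -0.0 at [413.2 189.7  99.4] yaw 83.4 F [0.1 0.2 2.3] M [ 0.69 -0.1  -0.04] gap 16.4 t 26.25
```

```bash
python3 -m handwheel '[[0,0,0,0],[0,0,0,0],[-0.003,0,0.006,0],[-0.005,0,0.012,0],[-0.008,0,0.018,0]]' - 8; python3 -m handwheel '[[-0.003,0,0.006,0],[-0.006,0,0.013,0],[-0.008,0,0.02,0],[-0.01,0,0.027,0],[-0.01,0,0.03,0]]';  python3 -c "
from h import *
go(412,178,43,83.4)"
```

```text
clock: 26.88
eef_pos: [412.3, 181.6, 80.8]
eef_rot: [3.133, -0.0, 1.455]
wrist_force: [0.7, 0.5, -0.9]
finger_gap: 17.0
clock: 27.5
eef_pos: [411.3, 171.5, 50.3]
eef_rot: [3.134, -0.0, 1.455]
wrist_force: [-0.0, -0.5, 0.5]
finger_gap: 17.2
rows m: 0.0066 -0.0000 0.0073 turn -0.0 at [411.3 171.5  50.3] yaw 83.4 F [-0.  -0.5  0.5] M [-0.06 -0.07 -0.03] gap 17.2 t 27.5
```

```bash
for i in 1 2 3; do python3 -m handwheel '[[-0.001,0,0.002,0],[-0.001,0,0.003,0],[-0.001,0,0.003,0]]' >/dev/null; python3 -c "
from h import *
go(412,178,43,83.4)"; done
```

```text
rows m: 0.0076 -0.0001 0.0043 turn -0.0 at [411.2 170.5  47.3] yaw 83.4 F [-0.  -0.3  0. ] M [-0.02 -0.03 -0.02] gap 17.4 t 27.875
rows m: 0.0086 -0.0001 0.0013 turn -0.0 at [411.1 169.4  44.3] yaw 83.4 F [-1.  -0.2 -0.2] M [-0.12 -0.05 -0.01] gap 17.2 t 28.25
rows m: 0.0097 -0.0001 -0.0018 turn -0.0 at [411.  168.4  41.2] yaw 83.4 F [ 0.2 -0.7  1.8] M [-0.07 -0.01  0.03] gap 17.0 t 28.625
```

```bash
python3 -m handwheel '[[0,0,0,0],[0,0,0,0],[0,0,0,0],[0,0,0,0],[0,0,0,0]]' 0; python3 -m handwheel '[[0,0,0,0],[0,0,-0.03,0],[0,0,-0.08,0],[0,0,-0.14,0],[0,0,-0.18,0]]'; python3 -m handwheel '[[-0.06,0,0,0],[-0.12,0,0,0],[-0.18,0,0,0],[-0.2,0,0,0],[-0.2,0,0,0]]'; python3 -c "
from h import *
go(412,178,43,83.4);cakes()
a=cams.camera('top');b=cams.camera('side')
hs=cv2.cvtColor(a,cv2.COLOR_RGB2HSV);H,S,V=cv2.split(hs)
for c in blobs(a,((H<25)&(S>60)&(V>110)).astype(np.uint8),(255,175,335,225),100): r=cv2.minAreaRect(c);print('sq',r,ray('top',r[0],46))
cv2.imwrite('pics/z.png',cv2.resize(np.vstack([np.hstack([a[150:350,110:310],a[150:350,290:490]]),np.hstack([b[180:380,200:400],b[60:260,200:400]])])[:, :],None,fx=1.5,fy=1.5,interpolation=cv2.INTER_CUBIC)[:,:,::-1])"
```

```text
clock: 29.25
eef_pos: [411.0, 168.4, 41.2]
eef_rot: [3.134, 0.0, 1.455]
wrist_force: [-0.3, -0.2, -0.4]
finger_gap: 63.2
clock: 29.88
eef_pos: [409.7, 168.6, 223.9]
eef_rot: [3.131, -0.001, 1.455]
wrist_force: [-0.5, 0.7, -0.1]
finger_gap: 94.0
clock: 30.5
eef_pos: [386.5, -30.9, 223.8]
eef_rot: [3.131, -0.001, 1.452]
wrist_force: [-0.1, 0.1, 0.5]
finger_gap: 94.3
rows m: 0.2104 0.0006 0.1808 turn -0.2 at [386.5 -30.9 223.8] yaw 83.2 F [-0.1  0.1  0.5] M [-0.02 -0.06 -0.03] gap 94.3 t 30.5
cake rack xy [  9.6 -72.3] r 16.4 area 787.0
cake rack xy [-16.6  60. ] r 16.6 area 778.5
cake rack xy [195.1 -64.9] r 12.7 area 280.0
sq ((278.3739013671875, 199.39161682128906), (28.47013282775879, 27.738422393798828), 3.814074993133545) [[637.02727443 -61.92775719  46.        ]]
```

View pics/z.png

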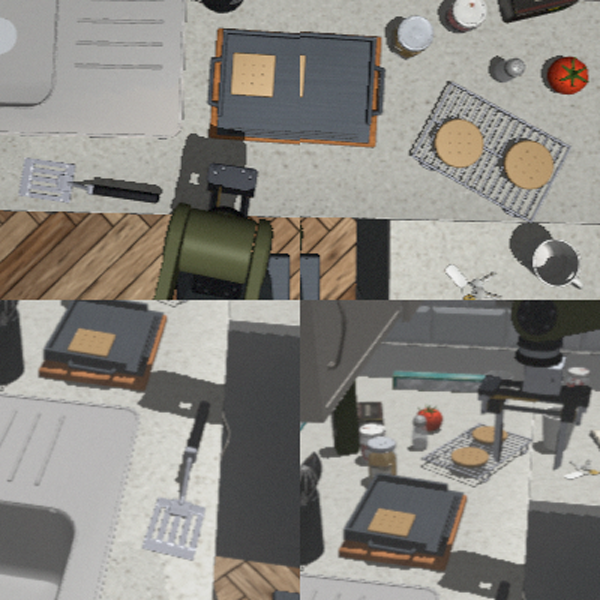

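The oatcake is on the free half of the rack beside the cooled one, at about (460,142). The turner lies flat on the worktop at (50,180), and nothing else has moved. The thin strip at (302,75) is only the seam between crops.

```bash
python3 -c "
from cell import manip; print(manip.sign_off())"
```

```text
the job is handed in; nothing more can be done
None
```

The round oatcake is on the empty half of the rack, the turner is lying flat on the worktop, and the job was handed in at about 30 s of the 72 s.

**How it went:** I took the turner by its handle and felt for the plate with the blade's edge. I slid the blade forward with a few newtons of press, following a slope of about 0.04 to 0.05 rad. The cake stopped at the back rim and the blade went under it. The arm cannot tilt the tool, so at the rack I rested the blade on the wires and loosened the grip. Raising the handle then let the blade tip nose-down to about 16 degrees, and I drew it out from under the cake. The turner went back to its original spot, lowered until level, and was released.

**Last checks:**

| Item | Measured | Verdict |
|---|---|---|
| Round oatcake | About (-17, 60) mm in the rack's frame, unchanged after the blade left | Wholly on the wires, about 17 mm inside the nearest edge |
| Cooled oatcake | Within about 1 mm of where it was | Not moved |
| Square oatcake | Within about 1 mm of where it was | Not moved |
| Honey jar, salt shaker | By eye only, in the last picture | Look unmoved |
| Turner | By eye only, in the last picture | Lies flat, gripper clear and open |

Flatness of the round cake is judged only from its outline: it covers 778 px against 787 px for the cooled one. No check failed or disagreed. The largest wrist force I read was about 3 N, but I only sampled it at the end of moves.

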